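# Dial open the blade box

### The job

Unlock the steel blade box on the gluing bench: roll its three number wheels until they read 4, 7, 2 from left to right (seen from the box's front, with the wheels to the left of the bolt's tab), each figure squarely on top, then push the steel bolt tab fully to the left, towards the wheels, and leave it there. Use a light touch, never pressing anything harder than about 12 N, and do not disturb the things lying about on the bench and on the lid.

Things in the scene. Friction and masses are not known exactly. Their poses are not given: they have to be found in the camera images.
- case: grey steel blade box, fixed to the bench, 176 x 306 mm; flat lid top 75 mm above its origin (centre of the underside); x points from its front away from the robot, y left along the row of wheels, z up. Three black number wheels stand out of the lid, 42 mm apart, with a steel thumb tab (bolt) to their right. Wheels and bolt form one unit whose height in the lid differs every time: feel for it.
- slot_left (a point): point on the lid's top face exactly below the highest point of the left wheel: a black plastic disc, 44 mm across (radius 22 mm), 16 mm wide, white figures 0-9 round its rim, axle level and along the box's y. Its crown stands 8 to 20 mm above this point, the same for all three wheels but not known beforehand. Wheels give when pressed: sprung, 1.5 N preload, then 3 N per mm, 12 mm at most
- wheel_left (a joint): turn of the left wheel, rad: figure N is squarely on top at N x 0.6283 (stops 0.25 rad beyond 0 and 9). Grows as the crown rolls away from the box's front (+x). No clicks: starts between figures, stays where left; friction 0.03 N m (1.4 N at the rim). A fingertip pressed lightly on the crown and drawn along x rolls it about 0.0455 rad per mm, a little less if it slips
- slot_middle (a point): point on the lid's top face exactly below the highest point of the middle wheel: a black plastic disc, 44 mm across (radius 22 mm), 16 mm wide, white figures 0-9 round its rim, axle level and along the box's y. Its crown stands 8 to 20 mm above this point, the same for all three wheels but not known beforehand. Wheels give when pressed: sprung, 1.5 N preload, then 3 N per mm, 12 mm at most
- wheel_middle (a joint): turn of the middle wheel, rad: figure N is squarely on top at N x 0.6283 (stops 0.25 rad beyond 0 and 9). Grows as the crown rolls away from the box's front (+x). No clicks: starts between figures, stays where left; friction 0.03 N m (1.4 N at the rim). A fingertip pressed lightly on the crown and drawn along x rolls it about 0.0455 rad per mm, a little less if it slips
- slot_right (a point): point on the lid's top face exactly below the highest point of the right wheel: a black plastic disc, 44 mm across (radius 22 mm), 16 mm wide, white figures 0-9 round its rim, axle level and along the box's y. Its crown stands 8 to 20 mm above this point, the same for all three wheels but not known beforehand. Wheels give when pressed: sprung, 1.5 N preload, then 3 N per mm, 12 mm at most
- wheel_right (a joint): turn of the right wheel, rad: figure N is squarely on top at N x 0.6283 (stops 0.25 rad beyond 0 and 9). Grows as the crown rolls away from the box's front (+x). No clicks: starts between figures, stays where left; friction 0.03 N m (1.4 N at the rim). A fingertip pressed lightly on the crown and drawn along x rolls it about 0.0455 rad per mm, a little less if it slips
- slot_bolt (a point): point on the lid's top face below the middle of the bolt's steel thumb tab as it stands when shut, 110 mm to the right of the middle wheel. The tab is 24 mm along the box's x, 10 mm along y, and its top is 31 to 43 mm above the lid (always 23 mm above the wheels' crowns)
- bolt (a joint): travel of the bolt, m: 0 shut, 0.025 fully open; grows as the tab is pushed left (box's +y, towards the wheels); friction about 2.5 N; stays where left. With a wheel off its code figure it is blocked after about 4 mm; it passes when every wheel is within about 0.16 rad of its figure, and then keeps the wheels there
- tape: grey roll of tape, 52 mm across, 18 mm high, lying on the box's lid near its left end; a loose bystander, to be left alone (origin at the centre of its underside)
- glue: white glue bottle, 52 mm across, 125 mm tall; a loose bystander, to be left alone (origin at the centre of its underside)
- cup: white mixing cup, 64 mm across, 45 mm tall; a loose bystander, to be left alone (origin at the centre of its underside)
- clamped_a: plywood and plastic plate 100 x 75 mm with a black bar clamp on it, about 45 mm high; a loose bystander, to be left alone (origin at the centre of its underside)
- stand: white moulded stand with two ribs, 85 x 75 x 51 mm; a loose bystander, to be left alone (origin at the centre of its underside)
- squeeze: clear squeeze bottle, 54 mm across, 140 mm tall; a loose bystander, to be left alone (origin at the centre of its underside)

How it is judged:
By the outcome, as a careful person would: the job done as asked, in the order asked, and still so for the second after the job is handed in, with the robot touching nothing.
It also fails if it takes over 54 s, if anything falls off the work surface, if the arm or the gripper's body presses on something with over 40 N, if the wrist force passes 120 N, or if a joint passes its speed limit or range.

### The arm

A 7-joint arm with a two-finger parallel gripper is mounted at the origin on the work surface. World frame = base frame: x ahead of the robot, y to its left, z up, the work surface at z = 0. Lengths are in m, angles in rad, forces in N, time in s.
With the tool pointing down it reaches from about 0.4 to 0.9 m from the base axis. Payload 5.5 kg.
Tool frame: the origin (TCP) lies midway between the tips of the shut fingers; the grasp point (between the pads) lies 19 mm behind it (grip_point_offset is the z of the grasp point in the tool frame, in m); z points along the fingers, y is the direction in which the jaws open and shut (so a half turn about z gives the same grasp; the last joint's range is limited). The gripper opens to 85 mm and grips with 20 to 120 N. Pads are 22 mm wide; open, the fingers measure 114 mm over their backs; the gripper's body (76 mm by 85 mm) begins 54 mm behind the grasp point. The pads swing forward as they close: fully open they stand 13 mm farther back than shut.
Start: joints at [1.57, 0.501, -0.427, 1.55, 0.221, 1.138, -0.21], TCP at [0.17, -0.628, 0.231] pointing down, gripper open.
Joint ranges: [-2.88, 2.88], [-0.31, 2.03], [-1.54, 1.56], [0.2, 2.42], [-1.41, 4.55], [0.19, 2.02], [-2.57, 2.57]. Speed limits (rad/s): [2.57, 2.57, 3.14, 3.14, 3.14, 3.14, 3.14].

### API

Orientations are given as a unit quaternion [x, y, z, w].
In Python, from workcell import * gives the robot as it stands. The module is installed in compiled form; this text tells all that it offers.
- The arm moves only by the tool send_rows, never from a script. Its argument "deltas" is a list that holds one entry, the list of rows, each a list of 6 numbers: the shift along the tool's x, y, z in m, then the turn, a rotation vector about the tool's x, y, z in rad. In form: [[[tx, ty, tz, ax, ay, az], ...]]. A call has 1 to 10 rows; each row shifts and turns the commanded pose from where the row before left it, along the tool's axes as they then stand; what a row does not reach is not made up. A row lasts 1/8 s, in which the tool goes at most 62.5 mm and 10.7 degrees, less where a joint would pass 70% of its speed; a pose out of reach is approached as far as the arm can. A call is refused whole if a number of a shift passes 0.0625 or a number of a turn 0.188, either way. A call with a gripper value outside its range is refused whole. "hand" is the finger opening in m, from 0 to 0.0854, set as the call begins (left out, the last holds). The fingers move at their own pace and stop on an object; "grip_force" is the grip in N (left out, the last holds). Time passes only in rows, so rows that do not move let the fingers close. It gives the time, the measured TCP pose, the force and the opening at its end, in the units of the state.
- state(): the state, without advancing time (a new reading comes with each control period).
- read_camera(name): name is "scene" or "side" or "wrist"; returns (picture, depth): 400x640x3 uint8, blue, green, red; 400x640 float32, m along the optical axis (not along the pixel's ray), 0 where there is no reading.
- camera_model(name): a dict with "K" (3x3 intrinsics, pixels), "origin" and "rotation" of the camera in the world; the wrist camera has in their place "tool_from_camera" (4x4, takes a point from camera to tool coordinates, whose origin is the TCP and whose axes are the flange's). Camera axes: x right, y up, looking along -z (the intrinsics and any distortion apply to the point x, -y, -z); pixel columns grow to the right and rows downward; lengths in m; the calibration is good to about 2 mm. A picture is of the moment at which its call begins: read the wrist's pose just before it. camera_model takes no time and is no camera call.
- hand_in(): hands the job in, once; it reports no verdict.
The state is a dict: "time_s": time; "joint_positions": joint angles; "qvel": joint speeds; "joint_torque": joint torques, N m; "ee_pos": TCP position; "tcp_rot": TCP orientation; "wrist_force": force on the tool from outside, world axes, zero at the start; "ft_torque": the same for the moment, N m; "gripper_width": finger opening in m.
Only numpy, scipy, OpenCV 4.12 (cv2) and the standard library are available. Lean on these libraries where they do the work, as an engineer would, in place of code of your own. Each camera call takes 0.05 s, during which the arm holds its last target. There are 200 camera calls.

## Working session

There is one attempt and no reset: what is moved stays moved. The work goes in short steps, Python scripts to look and compute and a tool call to move; the robot and the scene stay as the last step left them, time stands still between calls to the robot, and variables do not carry over. Pictures are saved under pics/ and viewed, about 8 in all and at most 12, crops included, and the job is handed in when it is done.

Besides the shell and the picture viewer there is one more tool, called after "Call:" in YAML: its name, and indented under it one key for each argument. send_rows: Moves the arm, as the interface text tells. Its arguments: {"type":"object","properties":{"deltas":{"type":"array"},"hand":{"type":"number"},"grip_force":{"type":"number"}},"required":["deltas"]}

```bash
mkdir -p pics
cat > h.py <<'E'
from workcell import *
import numpy as np, cv2
from scipy.spatial.transform import Rotation as R
def look(n):
    s=state(); p,d=read_camera(n); m=camera_model(n); K=np.array(m["K"])
    if n=="wrist":
        T=np.eye(4); T[:3,:3]=R.from_quat(s["tcp_rot"]).as_matrix(); T[:3,3]=s["ee_pos"]
        T=T@np.array(m["tool_from_camera"])
    else:
        T=np.eye(4); T[:3,:3]=m["rotation"]; T[:3,3]=m["origin"]
    return p,d,K,T
def cloud(d,K,T):
    v,u=np.mgrid[:d.shape[0],:d.shape[1]]
    P=np.stack([(u-K[0,2])/K[0,0]*d,-(v-K[1,2])/K[1,1]*d,-d],-1)
    return P@T[:3,:3].T+T[:3,3]
def proj(X,K,T):
    c=(np.asarray(X)-T[:3,3])@T[:3,:3]
    return np.stack([K[0,2]+K[0,0]*c[...,0]/-c[...,2],K[1,2]+K[1,1]*c[...,1]/c[...,2]],-1)
E
python3 - <<'E'
from h import *
s=state();print({k:np.round(v,3) for k,v in s.items()})
for n in ("scene","side","wrist"):
    p,d,K,T=look(n);cv2.imwrite(f"pics/{n}0.png",p);np.savez(f"pics/{n}0.npz",p=p,d=d,K=K,T=T)
    print(n,K.round(1).tolist(),T.round(3).tolist(),[k for k in camera_model(n)])
E
```

```text
{'time_s': np.float64(0.0), 'joint_positions': array([ 1.57 ,  0.502, -0.427,  1.551,  0.221,  1.138, -0.21 ]), 'qvel': array([ 0.   , -0.002, -0.   ,  0.002, -0.   ,  0.   , -0.001]), 'joint_torque': array([ 1.0000e-03, -5.6953e+01, -5.8160e+00, -2.8095e+01,  1.1000e-02,
        1.2000e-02, -0.0000e+00]), 'ee_pos': array([ 0.169, -0.627,  0.23 ]), 'tcp_rot': array([ 0.991,  0.132, -0.   , -0.001]), 'wrist_force': array([-0.175, -0.38 , -0.554]), 'ft_torque': array([-0.025,  0.016, -0.033]), 'gripper_width': np.float64(0.085)}Traceback (most recent call last):
  File "<stdin>", line 4, in <module>
  File "h.py", line 10, in look
    T=np.eye(4); T[:3,:3]=m["rotation"]; T[:3,3]=m["origin"]
                 ~^^^^^^^
ValueError: could not broadcast input array from shape (4,) into shape (3,3)
```

```bash
sed -i 's/T\[:3,:3\]=m\["rotation"\]/T[:3,:3]=R.from_quat(m["rotation"]).as_matrix()/' h.py
python3 - <<'E'
from h import *
for n in ("scene","side","wrist"):
    p,d,K,T=look(n);cv2.imwrite(f"pics/{n}0.png",p);np.savez(f"pics/{n}0.npz",p=p,d=d,K=K,T=T)
    print(n,K.round(1).tolist(),T.round(3).tolist(),camera_model(n))
E
```

```text
scene [[419.6, 0.0, 330.6], [0.0, 419.6, 198.3], [0.0, 0.0, 1.0]] [[-0.798, -0.49, 0.35, 0.976], [0.602, -0.64, 0.477, 0.533], [-0.01, 0.592, 0.806, 0.95], [0.0, 0.0, 0.0, 1.0]] {'K': array([[419.56221252,   0.        , 330.60913647],
       [  0.        , 419.56221252, 198.27942381],
       [  0.        ,   0.        ,   1.        ]]), 'origin': array([0.9757239 , 0.53278297, 0.95016966]), 'rotation': array([0.09451323, 0.29685237, 0.90051229, 0.30335379])}
side [[403.3, 0.0, 310.0], [0.0, 403.3, 195.4], [0.0, 0.0, 1.0]] [[-0.738, 0.448, -0.506, 0.053], [-0.675, -0.474, 0.565, 0.639], [0.013, 0.758, 0.652, 0.797], [0.0, 0.0, 0.0, 1.0]] {'K': array([[403.28302276,   0.        , 309.99729253],
       [  0.        , 403.28302276, 195.40784828],
       [  0.        ,   0.        ,   1.        ]]), 'origin': array([0.05310259, 0.6390343 , 0.79686247]), 'rotation': array([-0.1455173 ,  0.39105466,  0.84607439, -0.33175155])}
wrist [[358.3, 0.0, 319.0], [0.0, 358.3, 200.0], [0.0, 0.0, 1.0]] [[0.261, 0.911, 0.318, 0.252], [-0.965, 0.248, 0.084, -0.605], [-0.002, -0.328, 0.945, 0.373], [0.0, 0.0, 0.0, 1.0]] {'K': array([[358.2827344 ,   0.        , 318.98917077],
       [  0.        , 358.2827344 , 200.01693186],
       [  0.        ,   0.        ,   1.        ]]), 'tool_from_camera': array([[ 5.64600934e-04,  9.44497147e-01,  3.28519133e-01,
         8.52130396e-02],
       [ 9.99999517e-01, -7.97515276e-04,  5.74244306e-04,
        -4.20046049e-04],
       [ 8.04371135e-04,  3.28518650e-01, -9.44497141e-01,
        -1.42922737e-01],
       [ 0.00000000e+00,  0.00000000e+00,  0.00000000e+00,
         1.00000000e+00]])}
```

View pics/scene0.png

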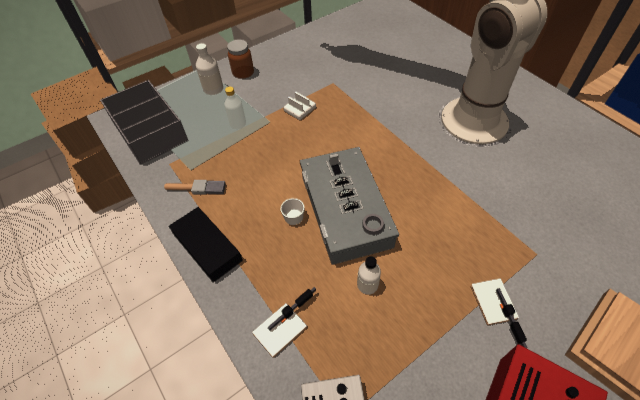

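View pics/side0.png

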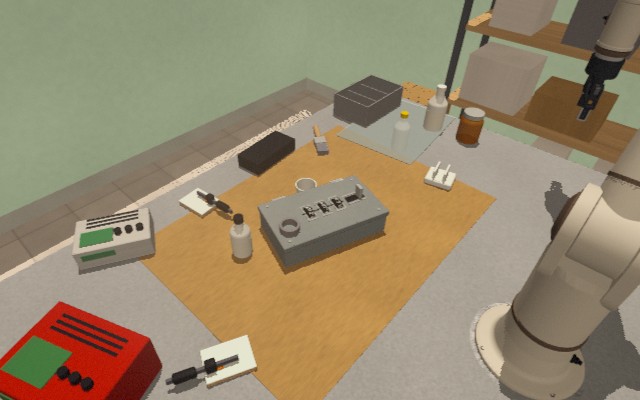

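The scene view shows the box at about (347,203), with wheels at (341,181), (346,193), (351,205), the bolt at (335,162) and the tape at (373,224). In the side view the wheels are at (309–338, 205–213). Next I locate the lid.

Run:
```python
from h import *
for n,seed in (("scene",(325,205)),("side",(350,215))):
    z=np.load(f"pics/{n}0.npz");C=cloud(z["d"],z["K"],z["T"])
    print(n,"seed",C[seed[1],seed[0]].round(4))
    m=((C[...,2]>.066)&(C[...,2]<.084)).astype(np.uint8)
    k,l=cv2.connectedComponents(m);m=l==l[seed[1],seed[0]]
    P=C[m];print(len(P),np.median(P[:,2]))
    r=cv2.minAreaRect((P[:,:2]*1000).astype(np.float32));print(r, cv2.boxPoints(r).round(0).tolist())
    # things above the lid
    q=((C[...,2]>.082)&(C[...,2]<.13)&(abs(C[...,0]-r[0][0]/1e3)<.15)&(abs(C[...,1]-r[0][1]/1e3)<.15)).astype(np.uint8)
    k,l,st,_=cv2.connectedComponentsWithStats(q)
    for i in range(1,k):
        if st[i,4]>8: print(st[i],C[l==i].mean(0).round(4),C[l==i].max(0).round(4))
```

```text
scene seed [0.6198 0.0232 0.0758]
6000 0.07432296907963876
((557.24462890625, 26.872802734375), (309.081787109375, 181.5810089111328), 69.61249542236328) [[418.0, -86.0], [589.0, -150.0], [696.0, 140.0], [526.0, 203.0]]
[329 154  10  10  78] [ 0.5188 -0.0728  0.0999] [ 0.5301 -0.0667  0.1133]
[336 177  11   7  53] [ 0.5427 -0.0113  0.0851] [ 0.5577 -0.0006  0.0897]
[340 189  12   7  58] [0.557  0.0283 0.0855] [0.5702 0.0388 0.089 ]
[344 201  13   8  60] [0.5719 0.0663 0.0855] [0.5863 0.076  0.0907]
[362 214  22  20 210] [0.5656 0.1464 0.0901] [0.5904 0.1702 0.096 ]
side seed [ 0.485  -0.0014  0.0742]
5008 0.07556399185308432
((556.9273071289062, 27.642425537109375), (307.13006591796875, 184.434814453125), 69.73094940185547) [[417.0, -84.0], [590.0, -148.0], [697.0, 140.0], [524.0, 204.0]]
[355 184   8  14  82] [ 0.5145 -0.0711  0.099 ] [ 0.5298 -0.065   0.1128]
[332 197  10   9  52] [ 0.5378 -0.0089  0.0859] [0.5539 0.0015 0.0896]
[318 202  10   9  53] [0.5521 0.0304 0.0861] [0.5668 0.0399 0.0902]
[304 207  10   9  54] [0.5667 0.0694 0.0861] [0.5831 0.0789 0.0903]
[279 217  21  19 222] [0.5617 0.1469 0.0902] [0.5886 0.1722 0.0963]
```

Call:
send_rows:
  deltas:
    - [[0.031,-0.0355,0,0,0,0],[0.031,-0.0355,0,0,0,0],[0.031,-0.0355,0,0,0,0],[0.031,-0.0355,0,0,0,0],[0.031,-0.0355,0,0,0,0],[0.031,-0.0355,0,0,0,0],[0.031,-0.0355,0,0,0,0],[0.031,-0.0355,0,0,0,0]]
  hand: 0
  grip_force: 20

```text
time_s: 1.2
ee_pos: [0.3354, -0.2872, 0.2314]
tcp_rot: [0.991, 0.132, 0.0, 0.0]
wrist_force: [0.2, 0.1, -0.5]
gripper_width: -0.0002
```

Call:
send_rows:
  deltas:
    - [[0.031,-0.0355,0,0,0,0],[0.031,-0.0355,0,0,0,0],[0.031,-0.0355,0,0,0,0],[0.031,-0.0355,0,0,0,0],[0.031,-0.0355,0,0,0,0],[0.031,-0.0355,0,0,0,0],[0.031,-0.0355,0,0,0,0],[0.031,-0.0355,0,0,0,0]]

```text
time_s: 2.2
ee_pos: [0.5008, 0.0513, 0.2313]
tcp_rot: [0.991, 0.131, 0.0, 0.0]
wrist_force: [1.0, -0.5, -0.0]
gripper_width: -0.0002
```

Call:
send_rows:
  deltas:
    - [[0,0,0.02,0,0,0.155],[0,0,0.02,0,0,0.155],[0,0,0.02,0,0,0.155],[0,0,0.02,0,0,0.155],[0,0,0,0,0,0],[0,0,0,0,0,0]]

```text
time_s: 2.95
ee_pos: [0.5006, 0.0505, 0.1519]
tcp_rot: [0.984, -0.176, 0.0, -0.0]
wrist_force: [-0.2, 0.2, 0.1]
gripper_width: 0.0001
```

```bash
cat >> h.py <<'E'
yaw=-20.3*np.pi/180; bx=np.array([np.cos(yaw),np.sin(yaw),0]); by=np.array([-bx[1],bx[0],0]); c0=np.array([.557,.0273,0])
def box(X): X=np.asarray(X)-c0; return np.stack([X@bx,X@by,X[...,2]],-1)
def world(b): b=np.asarray(b); return c0+b[...,0:1]*bx+b[...,1:2]*by+b[...,2:]*np.array([0,0,1])
def st():
    s=state(); M=R.from_quat(s["tcp_rot"]).as_matrix()
    print("t",round(float(s["time_s"]),2),"box xyz mm",(box(s["ee_pos"])*1e3).round(1),"F(box)",np.round([s["wrist_force"]@bx,s["wrist_force"]@by,s["wrist_force"][2]],2),"toolx deg rel box",round(float(np.degrees(np.arctan2(M[1,0],M[0,0])-yaw)),2),"tilt",M[:,2].round(4),"w",round(float(s["gripper_width"]),4))
E
python3 - <<'E'
from h import *
st()
p,d,K,T=look("wrist");np.savez("pics/w1.npz",p=p,d=d,K=K,T=T)
C=cloud(d,K,T);B=box(C)
for y in (-.11,-.042,0,.042):
    m=(abs(B[...,1]-y)<.02)&(abs(B[...,0])<.05)&(B[...,2]>.08)&(B[...,2]<.13)
    Q=B[m];print(y,len(Q),Q.mean(0).round(4),Q[Q[:,2]>Q[:,2].max()-.003].mean(0).round(4),Q[:,2].max(),Q.min(0).round(4),Q.max(0).round(4))
uv=proj(world(np.array([[0,.06,.09],[0,-.06,.09]])),K,T);print(uv)
u0,v0=int(uv[:,0].min()),int(uv[0,1]);print(u0,v0)
cr=p[max(0,v0-50):v0+50,max(0,u0-5):int(uv[:,0].max())+5]
cv2.imwrite("pics/w1c.png",cv2.resize(cr,None,fx=3,fy=3,interpolation=cv2.INTER_CUBIC));print(cr.shape)
E
```

```text
t 2.95 box xyz mm [-60.9   2.2 151.9] F(box) [-0.3   0.15  0.06] toolx deg rel box 0.08 tilt [ 7.e-04  1.e-04 -1.e+00] w 0.0001
-0.11 2164 [-0.003  -0.1081  0.1016] [-0.0037 -0.1106  0.1108] 0.11278839938927684 [-0.0161 -0.1162  0.08  ] [ 0.0082 -0.1049  0.1128]
-0.042 1681 [-0.0023 -0.0425  0.0855] [-0.0036 -0.043   0.088 ] 0.0901673000181982 [-0.0204 -0.051   0.08  ] [ 0.014  -0.0349  0.0902]
0 1591 [-0.0024 -0.0012  0.0857] [-0.0034 -0.0012  0.0881] 0.09029316156284048 [-0.0212 -0.0092  0.08  ] [0.0138 0.0065 0.0903]
0.042 1657 [-0.0023  0.0403  0.0856] [-0.0031  0.0406  0.0878] 0.08977155385041355 [-0.0206  0.0326  0.08  ] [0.0143 0.0489 0.0898]
[[217.49638198 120.2195534 ]
 [430.99685198 120.66953046]]
217 120
(100, 223, 3)
```

View pics/w1c.png

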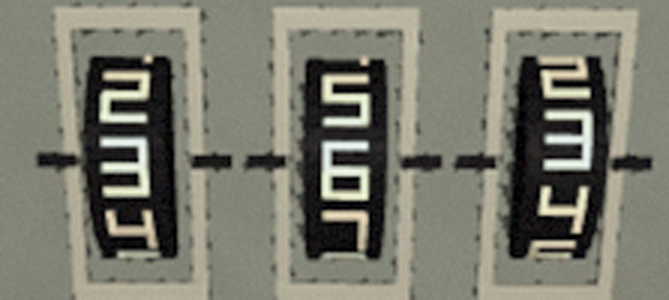

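The wrist crop shows left ≈ 3 (figure at y≈166, tick at 160), middle ≈ 6 (168 against 162) and right between 3 and 4 (3 at y≈138, 4 at 212, tick at 162). I'll measure the angles by unrolling each rim.

```bash
cat >> h.py <<'E'
def unroll(p,K,T,ys=(.0405,-.0012,-.0428),cx=-.0033,crown=.0895,lo=-60,hi=60):
    # returns for each wheel brightness profile over angle (deg, + = toward back), strip image
    a=np.radians(np.arange(hi,lo-.1,-.5)); g=cv2.cvtColor(p,cv2.COLOR_BGR2GRAY); out=[]
    for y in ys:
        w=np.linspace(-.0075,.0075,61)
        A,W=np.meshgrid(a,w,indexing="ij")
        X=world(np.stack([cx+.022*np.sin(A),y+W,crown-.022+.022*np.cos(A)],-1))
        uv=proj(X,K,T).astype(np.float32)
        out.append(cv2.remap(g,uv[...,0],uv[...,1],cv2.INTER_CUBIC))
    return np.degrees(a),out
def bands(a,s):
    b=(s>110)[:,8:-8].sum(1)>4; k=np.flatnonzero(np.diff(np.r_[0,b.astype(int),0]))
    return [(round(a[i],1),round(a[j-1],1),round((a[i]+a[j-1])/2,1)) for i,j in zip(k[::2],k[1::2]) if j-i>4]
def ticks(p,K,T):
    # lid-mark centre in box x: dark marks beside wheels
    g=cv2.cvtColor(p,cv2.COLOR_BGR2GRAY); x=np.arange(-.012,.0121,.0002); o=[]
    for y in (.0405+.0165,.0405-.0165,-.0012+.0165,-.0012-.0165,-.0428+.0165,-.0428-.0165):
        uv=proj(world(np.stack([x,0*x+y,0*x+.075],-1)),K,T).astype(np.float32)[None]
        v=cv2.remap(g,uv[...,0],uv[...,1],cv2.INTER_LINEAR)[0].astype(float); w=np.clip(np.median(v)-25-v,0,None); o.append(round(1e3*(w*x).sum()/max(w.sum(),1e-9),2))
    return o
E
python3 - <<'E'
from h import *
z=np.load("pics/w1.npz");p,K,T=z["p"],z["K"],z["T"]
print(ticks(p,K,T))
a,o=unroll(p,K,T)
for s in o: print(bands(a,s))
cv2.imwrite("pics/un1.png",cv2.resize(np.hstack(o),None,fx=3,fy=2))
E
```

```text
[np.float64(-3.3), np.float64(-3.71), np.float64(-3.46), np.float64(-3.66), np.float64(-3.57), np.float64(-3.62)]
[(np.float64(52.5), np.float64(23.0), np.float64(37.8)), (np.float64(15.5), np.float64(-13.5), np.float64(1.0)), (np.float64(-21.5), np.float64(-48.0), np.float64(-34.8)), (np.float64(-52.0), np.float64(-60.0), np.float64(-56.0))]
[(np.float64(50.5), np.float64(21.0), np.float64(35.8)), (np.float64(14.0), np.float64(-15.0), np.float64(-0.5)), (np.float64(-21.0), np.float64(-50.0), np.float64(-35.5)), (np.float64(-53.5), np.float64(-60.0), np.float64(-56.8))]
[(np.float64(60.0), np.float64(36.5), np.float64(48.2)), (np.float64(29.5), np.float64(0.5), np.float64(15.0)), (np.float64(-8.0), np.float64(-35.0), np.float64(-21.5)), (np.float64(-41.0), np.float64(-60.0), np.float64(-50.5))]
```

View pics/un1.png

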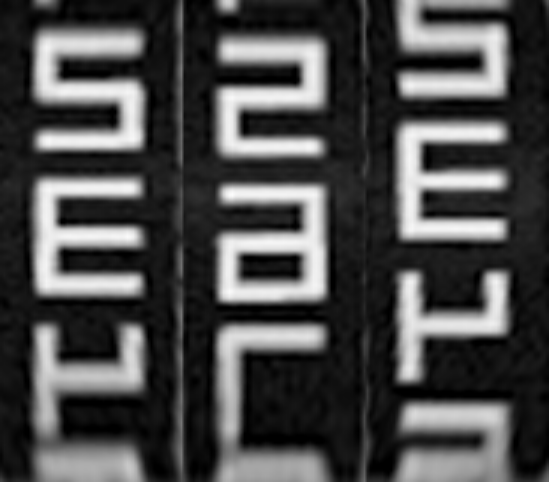

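Call:
send_rows:
  deltas:
    - [[0.025,-0.019,0.01,0,0,0],[0.026,-0.0193,0.015,0,0,0],[0,0,0.015,0,0,0],[0,0,0.015,0,0,0],[0,0,0.004,0,0,0],[0,0,0.001,0,0,0],[0,0,0,0,0,0]]

```text
time_s: 3.88
ee_pos: [0.5615, 0.0682, 0.0919]
tcp_rot: [0.984, -0.177, 0.0, -0.0]
wrist_force: [1.0, -0.1, -0.0]
gripper_width: -0.0004
```

```bash
python3 -c "
from h import *
st()"
```

```text
t 3.88 box xyz mm [-9.9 39.9 91.9] F(box) [ 0.99  0.23 -0.05] toolx deg rel box -0.11 tilt [ 8.e-04 -1.e-04 -1.e+00] w -0.0004
```

Call:
send_rows:
  deltas:
    - [[0,0,0.001,0,0,0],[0,0,0.001,0,0,0],[0,0,0,0,0,0]]

```text
time_s: 4.25
ee_pos: [0.5614, 0.0683, 0.0894]
tcp_rot: [0.984, -0.177, 0.0, 0.0]
wrist_force: [-0.6, -0.4, -0.2]
gripper_width: -0.0001
```

Call:
send_rows:
  deltas:
    - [[0,0,0.001,0,0,0],[0,0,0,0,0,0]]

```text
time_s: 4.5
ee_pos: [0.5613, 0.0683, 0.0882]
tcp_rot: [0.984, -0.177, -0.0, 0.0]
wrist_force: [0.3, 0.5, -0.4]
gripper_width: 0.0004
```

Call:
send_rows:
  deltas:
    - [[0,0,0.001,0,0,0],[0,0,0,0,0,0]]

```text
time_s: 4.75
ee_pos: [0.5616, 0.0683, 0.0875]
tcp_rot: [0.984, -0.177, 0.0, -0.0]
wrist_force: [-0.9, 0.4, 1.5]
gripper_width: -0.0001
```

Call:
send_rows:
  deltas:
    - [[0,0,0.001,0,0,0],[0,0,0,0,0,0]]

```text
time_s: 5.0
ee_pos: [0.5616, 0.0684, 0.0866]
tcp_rot: [0.984, -0.177, 0.0, -0.0]
wrist_force: [-1.6, -0.3, 4.7]
gripper_width: -0.0003
```

Call:
send_rows:
  deltas:
    - [[0,0,0.0006,0,0,0],[0.0005,0,0,0,0,0],[0.0015,0,0,0,0,0],[0.002,0,0,0,0,0],[0.002,0,0,0,0,0],[0.002,0,0,0,0,0],[0.002,0,0,0,0,0]]

```text
time_s: 5.88
ee_pos: [0.5711, 0.0648, 0.0861]
tcp_rot: [0.984, -0.177, 0.0, -0.0]
wrist_force: [-1.8, 0.3, 5.6]
gripper_width: 0.0005
```

Call:
send_rows:
  deltas:
    - [[0.002,0,0,0,0,0],[0.0014,0,0,0,0,0],[0.0005,0,0,0,0,0],[0,0,0,0,0,0]]

```text
time_s: 6.38
ee_pos: [0.5746, 0.0635, 0.086]
tcp_rot: [0.984, -0.177, 0.0, 0.0]
wrist_force: [-0.9, 0.5, 6.2]
gripper_width: -0.0001
```

Call:
send_rows:
  deltas:
    - [[0,0,-0.008,0,0,0],[-0.007,0.021,0,0,0,0],[-0.0069,0.0207,0,0,0,0],[0,0,0.004,0,0,0],[0,0,0.002,0,0,0],[0,0,0.001,0,0,0],[0,0,0.0008,0,0,0],[0,0,0,0,0,0]]

```text
time_s: 7.38
ee_pos: [0.5473, 0.0299, 0.0863]
tcp_rot: [0.984, -0.177, 0.0, -0.0]
wrist_force: [-1.2, -0.5, 6.4]
gripper_width: -0.0004
```

```bash
python3 -c "
from h import *
st()"
```

```text
t 7.38 box xyz mm [-10.   -0.9  86.3] F(box) [-0.98 -0.89  6.43] toolx deg rel box -0.07 tilt [ 7.e-04  2.e-04 -1.e+00] w -0.0004
```

Call:
send_rows:
  deltas:
    - [[0.0005,0,0,0,0,0],[0.0015,0,0,0,0,0],[0.002,0,0,0,0,0],[0.002,0,0,0,0,0],[0.002,0,0,0,0,0],[0.002,0,0,0,0,0],[0.002,0,0,0,0,0],[0.0014,0,0,0,0,0],[0.0007,0,0,0,0,0],[0,0,0,0,0,0]]

```text
time_s: 8.62
ee_pos: [0.5606, 0.0249, 0.0864]
tcp_rot: [0.984, -0.177, 0.0, -0.0]
wrist_force: [-1.0, -0.8, 4.5]
gripper_width: 0.0004
```

Call:
send_rows:
  deltas:
    - [[0,0,-0.008,0,0,0],[0.0013,0.021,0,0,0,0],[0.0013,0.0207,0,0,0,0],[0,0,0.004,0,0,0],[0,0,0.002,0,0,0],[0,0,0.001,0,0,0],[0,0,0.0008,0,0,0],[0,0,0,0,0,0]]

```text
time_s: 9.62
ee_pos: [0.5487, -0.0147, 0.0866]
tcp_rot: [0.984, -0.177, 0.001, -0.0]
wrist_force: [1.6, 1.1, 3.3]
gripper_width: 0.0001
```

```bash
python3 -c "
from h import *
st()"
```

```text
t 9.62 box xyz mm [  6.8 -42.3  86.6] F(box) [1.08 1.58 3.34] toolx deg rel box -0.06 tilt [ 1.4e-03  7.0e-04 -1.0e+00] w 0.0001
```

Right wheel: press a bit more, then draw −19.6 mm.

Call:
send_rows:
  deltas:
    - [[0,0,0.0006,0,0,0],[-0.0006,0,0,0,0,0],[-0.0015,0,0,0,0,0],[-0.0025,0,0,0,0,0],[-0.0025,0,0,0,0,0],[-0.0025,0,0,0,0,0],[-0.0025,0,0,0,0,0]]

```text
time_s: 10.5
ee_pos: [0.5374, -0.0106, 0.0861]
tcp_rot: [0.984, -0.177, 0.001, -0.001]
wrist_force: [2.4, 3.2, 5.7]
gripper_width: 0.0
```

Call:
send_rows:
  deltas:
    - [[-0.0025,0,0,0,0,0],[-0.0025,0,0,0,0,0],[-0.0016,0,0,0,0,0],[-0.0009,0,0,0,0,0],[0,0,0,0,0,0]]

```text
time_s: 11.12
ee_pos: [0.5302, -0.0079, 0.086]
tcp_rot: [0.984, -0.177, 0.001, -0.001]
wrist_force: [1.3, 2.4, 6.1]
gripper_width: 0.0001
```

Call:
send_rows:
  deltas:
    - [[0,0,-0.02,0,0,0],[-0.024,-0.021,-0.023,0,0,0],[-0.024,-0.021,-0.023,0,0,0],[0,0,0,0,0,0],[0,0,0,0,0,0]]

```text
time_s: 11.75
ee_pos: [0.499, 0.0459, 0.1516]
tcp_rot: [0.984, -0.178, -0.0, 0.001]
wrist_force: [0.7, -0.6, -0.2]
gripper_width: -0.0001
```

```bash
cat > m.py <<'E'
from h import *
import sys
st(); p,d,K,T=look("wrist"); t=ticks(p,K,T); print(t)
cx=np.mean(t)/1e3
for crown in (.0876,.0895):
    a,o=unroll(p,K,T,cx=cx,crown=crown)
    for s in o: print([tuple(map(float,b)) for b in bands(a,s)])
uv=proj(world(np.array([[-.003,.06,.09],[-.003,-.06,.09]])),K,T).astype(int)
cr=p[max(0,uv[0,1]-50):uv[0,1]+50,uv[0,0]:uv[1,0]]
cv2.imwrite(sys.argv[1],cv2.resize(cr,None,fx=3,fy=3,interpolation=cv2.INTER_CUBIC))
E
python3 m.py pics/c2.png
```

```text
t 11.75 box xyz mm [-60.9  -2.6 151.6] F(box) [ 0.87 -0.35 -0.22] toolx deg rel box -0.15 tilt [-4.0e-04 -1.5e-03 -1.0e+00] w -0.0001
[np.float64(-3.29), np.float64(-3.61), np.float64(-3.43), np.float64(-3.63), np.float64(-3.56), np.float64(-3.59)]
[(57.0, 26.5, 41.8), (17.5, -8.5, 4.5), (-17.0, -45.5, -31.2), (-52.0, -60.0, -56.0)]
[(54.5, 25.0, 39.8), (17.5, -10.0, 3.8), (-18.5, -48.5, -33.5), (-52.5, -60.0, -56.2)]
[(60.0, 57.0, 58.5), (50.5, 23.5, 37.0), (15.0, -14.0, 0.5), (-21.5, -51.0, -36.2), (-57.0, -60.0, -58.5)]
[(57.5, 27.0, 42.2), (18.0, -7.5, 5.2), (-16.0, -43.5, -29.8), (-50.0, -60.0, -55.0)]
[(55.0, 25.5, 40.2), (18.0, -9.5, 4.2), (-17.5, -46.5, -32.0), (-50.5, -60.0, -55.2)]
[(60.0, 57.5, 58.8), (51.0, 24.0, 37.5), (15.5, -13.5, 1.0), (-20.5, -49.0, -34.8), (-54.5, -60.0, -57.2)]
```

View pics/c2.png

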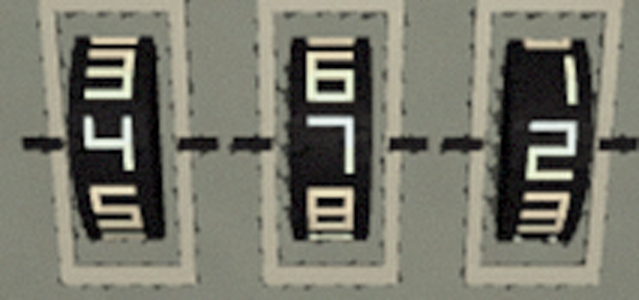

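Reads 4, 7, 2. The left wheel is about 5° and the middle about 4° past square; the right is square (<1°). I'll nudge the left and middle wheels back.

Call:
send_rows:
  deltas:
    - [[0.029,-0.001,0.02,0,0,0],[0.029,-0.0007,0.02,0,0,0],[0,0,0.018,0,0,0],[0,0,0.005,0,0,0],[0,0,0.0015,0,0,0],[0,0,0.001,0,0,0],[0,0,0,0,0,0]]

```text
time_s: 12.68
ee_pos: [0.5542, 0.0285, 0.0867]
tcp_rot: [0.984, -0.177, 0.0, 0.0]
wrist_force: [-2.3, -2.6, 5.1]
gripper_width: 0.0
```

Call:
send_rows:
  deltas:
    - [[-0.0006,0,0,0,0,0],[-0.0006,0,0,0,0,0],[0,0,0,0,0,0]]

```text
time_s: 13.05
ee_pos: [0.554, 0.0288, 0.0865]
tcp_rot: [0.984, -0.177, 0.001, -0.0]
wrist_force: [0.2, -3.4, 5.0]
gripper_width: 0.0001
```

Call:
send_rows:
  deltas:
    - [[0,0,-0.008,0,0,0],[0.0005,-0.021,0,0,0,0],[0.0005,-0.0207,0,0,0,0],[0,0,0.004,0,0,0],[0,0,0.002,0,0,0],[0,0,0.001,0,0,0],[0,0,0.0008,0,0,0],[0,0,0,0,0,0]]

```text
time_s: 14.05
ee_pos: [0.5685, 0.0672, 0.0865]
tcp_rot: [0.984, -0.177, 0.0, 0.0]
wrist_force: [-1.0, -0.3, 2.8]
gripper_width: -0.0001
```

Call:
send_rows:
  deltas:
    - [[-0.0008,0,0,0,0,0],[-0.0008,0,0,0,0,0],[0,0,0,0,0,0]]

```text
time_s: 14.42
ee_pos: [0.5675, 0.0677, 0.0864]
tcp_rot: [0.984, -0.177, 0.0, 0.0]
wrist_force: [0.4, -1.8, 5.7]
gripper_width: -0.0002
```

Call:
send_rows:
  deltas:
    - [[0,0,-0.02,0,0,0],[-0.029,0.02,-0.023,0,0,0],[-0.029,0.02,-0.023,0,0,0],[0,0,0,0,0,0],[0,0,0,0,0,0]]

```text
time_s: 15.05
ee_pos: [0.4994, 0.0513, 0.1528]
tcp_rot: [0.984, -0.177, 0.001, -0.0]
wrist_force: [0.7, 0.3, -0.2]
gripper_width: 0.0004
```

```bash
python3 m.py pics/c3.png
```

```text
t 15.05 box xyz mm [-62.3   2.5 152.8] F(box) [ 0.55  0.56 -0.21] toolx deg rel box -0.11 tilt [ 1.4e-03  2.0e-04 -1.0e+00] w 0.0004
[np.float64(-3.29), np.float64(-3.62), np.float64(-3.41), np.float64(-3.62), np.float64(-3.53), np.float64(-3.6)]
[(54.5, 24.5, 39.5), (16.0, -10.0, 3.0), (-18.5, -47.5, -33.0), (-52.5, -60.0, -56.2)]
[(53.5, 23.5, 38.5), (16.0, -11.5, 2.2), (-19.5, -50.5, -35.0), (-51.5, -60.0, -55.8)]
[(60.0, 56.5, 58.2), (50.0, 23.5, 36.8), (14.5, -15.0, -0.2), (-21.5, -51.5, -36.5), (-57.0, -60.0, -58.5)]
[(55.0, 24.5, 39.8), (16.5, -9.5, 3.5), (-18.0, -45.5, -31.8), (-50.0, -60.0, -55.0)]
[(53.5, 24.0, 38.8), (16.5, -11.0, 2.8), (-18.5, -48.5, -33.5), (-49.5, -60.0, -54.8)]
[(60.0, 57.0, 58.5), (50.5, 24.0, 37.2), (15.0, -14.0, 0.5), (-20.5, -49.0, -34.8), (-54.5, -60.0, -57.2)]
```

Call:
send_rows:
  deltas:
    - [[0.03,-0.001,0.02,0,0,0],[0.03,0.0037,0.02,0,0,0],[0,0,0.018,0,0,0],[0,0,0.006,0,0,0],[0,0,0.0018,0,0,0],[0,0,0.001,0,0,0],[0,0,0,0,0,0]]

```text
time_s: 15.98
ee_pos: [0.5535, 0.0278, 0.0864]
tcp_rot: [0.984, -0.177, 0.0, 0.001]
wrist_force: [-1.9, -1.2, 5.6]
gripper_width: 0.0001
```

Call:
send_rows:
  deltas:
    - [[-0.0008,0,0,0,0,0],[-0.0007,0,0,0,0,0],[0,0,0,0,0,0]]

```text
time_s: 16.35
ee_pos: [0.5533, 0.0279, 0.0862]
tcp_rot: [0.984, -0.177, 0.001, 0.0]
wrist_force: [0.2, -2.9, 4.9]
gripper_width: -0.0001
```

Call:
send_rows:
  deltas:
    - [[0,0,-0.008,0,0,0],[0.0005,-0.021,0,0,0,0],[0.0005,-0.0207,0,0,0,0],[0,0,0.004,0,0,0],[0,0,0.002,0,0,0],[0,0,0.001,0,0,0],[0,0,0.0008,0,0,0],[0,0,0,0,0,0]]

```text
time_s: 17.35
ee_pos: [0.5683, 0.0665, 0.0861]
tcp_rot: [0.984, -0.177, 0.0, 0.0]
wrist_force: [-1.0, 1.4, 5.7]
gripper_width: 0.0003
```

Call:
send_rows:
  deltas:
    - [[-0.001,0,0,0,0,0],[-0.001,0,0,0,0,0],[0,0,0,0,0,0]]

```text
time_s: 17.73
ee_pos: [0.5671, 0.0669, 0.0862]
tcp_rot: [0.984, -0.178, 0.001, 0.0]
wrist_force: [1.0, -0.2, 5.1]
gripper_width: 0.0003
```

Call:
send_rows:
  deltas:
    - [[0,0,-0.02,0,0,0],[-0.029,0.02,-0.023,0,0,0],[-0.029,0.02,-0.023,0,0,0],[0,0,0,0,0,0],[0,0,0,0,0,0]]

```text
time_s: 18.35
ee_pos: [0.4985, 0.0499, 0.1521]
tcp_rot: [0.984, -0.177, 0.001, 0.0]
wrist_force: [0.2, -0.1, 0.2]
gripper_width: 0.0002
```

```bash
python3 m.py pics/c4.png
```

```text
t 18.35 box xyz mm [-62.7   0.9 152.1] F(box) [ 0.22 -0.04  0.16] toolx deg rel box -0.15 tilt [ 1.e-03 -4.e-04 -1.e+00] w 0.0002
[np.float64(-3.44), np.float64(-3.68), np.float64(-3.42), np.float64(-3.67), np.float64(-3.62), np.float64(-3.64)]
[(54.0, 23.5, 38.8), (15.0, -11.5, 1.7), (-19.5, -48.5, -34.0), (-53.0, -60.0, -56.5)]
[(54.0, 24.0, 39.0), (16.5, -11.0, 2.8), (-19.0, -48.5, -33.8), (-53.5, -60.0, -56.8)]
[(60.0, 56.5, 58.2), (50.0, 23.0, 36.5), (15.0, -14.5, 0.2), (-21.5, -51.5, -36.5)]
[(54.5, 24.0, 39.2), (15.5, -11.0, 2.2), (-18.5, -46.5, -32.5), (-51.0, -60.0, -55.5)]
[(54.5, 24.5, 39.5), (17.0, -10.0, 3.5), (-18.5, -46.5, -32.5), (-51.5, -60.0, -55.8)]
[(60.0, 57.0, 58.5), (50.5, 23.5, 37.0), (15.0, -13.5, 0.7), (-20.5, -49.5, -35.0), (-56.0, -60.0, -58.0)]
```

Call:
send_rows:
  deltas:
    - [[0.0197,0.047,0,0,0,0],[0.0197,0.047,0,0,0,0],[0.0197,0.047,0,0,0,0],[0,0,0.025,0,0,0],[0,0,0.025,0,0,0],[0,0,0.007,0,0,0],[0,0,0,0,0,0]]

```text
time_s: 19.27
ee_pos: [0.5043, -0.1019, 0.0941]
tcp_rot: [0.984, -0.177, -0.001, -0.0]
wrist_force: [-0.3, -0.0, 1.2]
gripper_width: -0.0002
```

Call:
send_rows:
  deltas:
    - [[0,-0.003,0,0,0,0],[0,-0.003,0,0,0,0],[0,0,0,0,0,0]]

```text
time_s: 19.65
ee_pos: [0.5068, -0.0964, 0.0953]
tcp_rot: [0.984, -0.177, 0.001, 0.0]
wrist_force: [0.6, -0.2, -0.4]
gripper_width: 0.0
```

```bash
python3 -c "
from h import *
st()"
```

```text
t 19.65 box xyz mm [  -4.1 -133.4   95.3] F(box) [ 0.63  0.06 -0.36] toolx deg rel box -0.06 tilt [ 1.3e-03 -3.0e-04 -1.0e+00] w 0.0
```

Call:
send_rows:
  deltas:
    - [[0,-0.002,0,0,0,0],[0,-0.002,0,0,0,0],[0,-0.002,0,0,0,0],[0,-0.002,0,0,0,0]]

```text
time_s: 20.15
ee_pos: [0.509, -0.0899, 0.0947]
tcp_rot: [0.984, -0.177, -0.0, 0.0]
wrist_force: [-1.9, -2.8, 2.4]
gripper_width: 0.0001
```

Call:
send_rows:
  deltas:
    - [[0,-0.002,0,0,0,0],[0,-0.002,0,0,0,0],[0,-0.002,0,0,0,0]]

```text
time_s: 20.52
ee_pos: [0.5113, -0.0836, 0.0947]
tcp_rot: [0.984, -0.177, 0.0, 0.0]
wrist_force: [-0.7, -2.8, 2.2]
gripper_width: -0.0002
```

Call:
send_rows:
  deltas:
    - [[0,-0.002,0,0,0,0],[0,-0.002,0,0,0,0],[0,-0.002,0,0,0,0]]

```text
time_s: 20.9
ee_pos: [0.5134, -0.078, 0.0947]
tcp_rot: [0.984, -0.177, 0.0, -0.0]
wrist_force: [0.2, -2.4, 1.6]
gripper_width: -0.0
```

Call:
send_rows:
  deltas:
    - [[0,-0.002,0,0,0,0],[0,-0.002,0,0,0,0],[0,-0.002,0,0,0,0],[0,-0.002,0,0,0,0]]

```text
time_s: 21.4
ee_pos: [0.5161, -0.0705, 0.0946]
tcp_rot: [0.984, -0.177, 0.0, -0.0]
wrist_force: [0.0, -1.9, 2.2]
gripper_width: -0.0002
```

Call:
send_rows:
  deltas:
    - [[0,-0.001,0,0,0,0],[0,-0.001,0,0,0,0]]

```text
time_s: 21.65
ee_pos: [0.5163, -0.0702, 0.0946]
tcp_rot: [0.984, -0.178, -0.0, 0.001]
wrist_force: [-1.6, -7.8, 4.6]
gripper_width: 0.0
```

Call:
send_rows:
  deltas:
    - [[0,-0.001,0,0,0,0],[0,0,0,0,0,0]]

```text
time_s: 21.9
ee_pos: [0.5163, -0.0701, 0.0946]
tcp_rot: [0.984, -0.178, -0.001, 0.002]
wrist_force: [-2.9, -7.7, 4.6]
gripper_width: -0.0001
```

```bash
python3 -c "
from h import *
st()"
```

```text
t 21.9 box xyz mm [  -4.4 -105.5   94.6] F(box) [-0.04 -8.23  4.64] toolx deg rel box -0.21 tilt [-0.0017 -0.0028 -1.    ] w -0.0001
```

Call:
send_rows:
  deltas:
    - [[0,0.004,0,0,0,0],[0,0.012,0,0,0,0],[0,0,-0.03,0,0,0],[0,0,-0.03,0,0,0],[-0.028,-0.03,0,0,0,0],[-0.028,-0.03,0,0,0,0],[0,0,0,0,0,0],[0,0,0,0,0,0]]

```text
time_s: 22.9
ee_pos: [0.48, -0.0075, 0.1545]
tcp_rot: [0.984, -0.177, 0.0, 0.0]
wrist_force: [0.5, -0.5, 0.2]
gripper_width: -0.0
```

```bash
sed -i 's/^cr=.*/B=box(cloud(d,K,T)); q=(abs(B[...,0]+.0036)<.02)\&(B[...,1]<-.06)\&(B[...,1]>-.13); [print("tab z>",h,np.percentile(B[q\&(B[...,2]>h)],[2,98],axis=0).round(4).tolist()) for h in (.09,.1,.107)]; cr=p[max(0,uv[0,1]-90):uv[0,1]+60,uv[0,0]:uv[1,0]+130]/; s/fx=3,fy=3/fx=2.2,fy=2.2/' m.py; python3 m.py pics/c5.png
```

```text
t 22.9 box xyz mm [-60.2 -59.4 154.5] F(box) [ 0.67 -0.27  0.24] toolx deg rel box -0.1 tilt [ 1.e-04 -2.e-04 -1.e+00] w -0.0
[np.float64(-3.33), np.float64(-3.66), np.float64(-3.56), np.float64(-3.81), np.float64(-3.61), np.float64(-3.74)]
[(54.5, 24.0, 39.2), (15.5, -11.0, 2.2), (-19.5, -48.5, -34.0), (-52.0, -60.0, -56.0)]
[(54.0, 24.0, 39.0), (17.0, -10.5, 3.2), (-19.0, -48.0, -33.5), (-51.5, -60.0, -55.8)]
[(60.0, 57.0, 58.5), (50.5, 24.0, 37.2), (15.0, -14.0, 0.5), (-21.0, -50.0, -35.5), (-56.5, -60.0, -58.2)]
[(54.5, 24.5, 39.5), (16.0, -10.5, 2.8), (-18.5, -46.5, -32.5), (-50.0, -60.0, -55.0)]
[(54.5, 24.5, 39.5), (17.5, -10.0, 3.8), (-18.0, -46.0, -32.0), (-49.5, -60.0, -54.8)]
[(60.0, 57.0, 58.5), (50.5, 24.5, 37.5), (15.5, -13.5, 1.0), (-20.0, -48.0, -34.0), (-53.5, -60.0, -56.8)]
tab z> 0.09 [[-0.0146, -0.0907, 0.0922], [0.0081, -0.0811, 0.1121]]
tab z> 0.1 [[-0.0146, -0.0907, 0.1017], [0.008, -0.0812, 0.1122]]
tab z> 0.107 [[-0.0147, -0.0908, 0.108], [0.0076, -0.0813, 0.1122]]
```

View pics/c5.png

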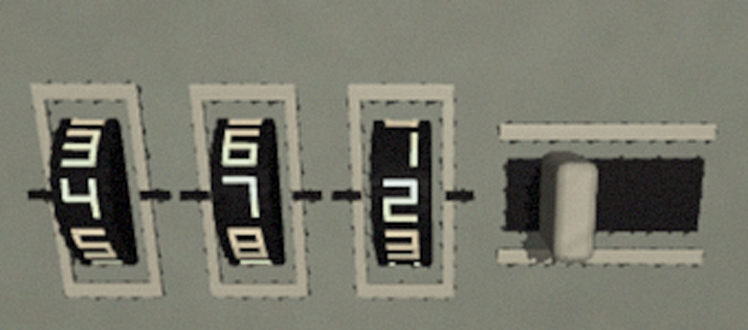

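The picture shows 4 7 2 on the ticks and the tab moved to the left of its slot. The tab's centre is at −86 mm against −110.6 mm when shut, so it has travelled about 25 mm. The gripper is clear, so I'll hand in.

```bash
python3 -c "
from h import *
print(hand_in()); st()"
```

```text
the job is handed in; nothing more can be done
None
the job is handed in; nothing more can be done
```

The box is unlocked: the wheels read 4, 7, 2, the bolt tab is fully to the left, and I handed the job in at about 23 s.

- **Wheels:** I rolled them with the shut fingertips. I felt the crowns at about 87.6 mm, roughly 2 mm lower than the cameras put them. The last picture shows the wheels off square by about 2–3° (left), 3–4° (middle) and under 1° (right). That is within the bolt's 9° margin but not perfect. A second small nudge did not measurably improve the middle wheel.
- **Bolt:** the tab went past the 4 mm block freely and stopped firmly at its end. The last picture puts it about 24.6 mm from shut, against a full travel of 25 mm.
- **Forces:** the highest reading was about 6.5 N on the wheels and about 9.5 N in total at the bolt's stop, under the 12 N limit. These readings come from the end of each move, so brief peaks in between were not seen.
- **Bystanders:** the arm was raised clear at the end. No contact with anything else showed in the forces, but I took no final wide picture to check the loose items.

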